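Arm the exciter and hold its enabling plunger half-way

ROBOT

A 6-joint arm with a two-finger parallel gripper is mounted at the origin on the work surface. World frame = base frame: x ahead of the robot, y to its left, z up, the work surface at z = 0. Lengths are in m, angles in rad, forces in N, time in s.
With the tool pointing down it reaches from about 0.25 to 0.775 m from the base axis. Payload 4 kg.
Tool frame: the origin (TCP) lies between the finger pads; the fingertips stand 14 mm ahead of it and the grasp point (between the pads) lies 5 mm behind it (robot.nose_length is the distance from the TCP to the fingertips, in m); z points along the fingers, y is the direction in which the jaws open and shut (so a half turn about z gives the same grasp; the last joint's range is limited). The gripper opens to 94 mm and grips with 3 to 60 N. Pads are 16 mm wide; open, the fingers measure 119 mm over their backs; the gripper's body (75 mm by 177 mm) begins 78 mm behind the grasp point.
Start: joints at [1.16, 0.087, 1.371, -0, 1.684, -0.103], TCP at [0.167, 0.524, 0.22] pointing down, gripper open.
Joint ranges: [-3.1, 3.1], [-0.76, 2.03], [0.27, 2.55], [-1.08, 4.22], [0.17, 2.65], [-2.57, 2.57]. Speed limits (rad/s): [2.79, 2.79, 3.14, 3.14, 3.14, 3.14].

INTERFACE

Orientations are given as [roll, pitch, yaw] about the fixed x, y, z axes, in that order (R = Rz(yaw) Ry(pitch) Rx(roll)).
In Python, from bench import robot, eyes, finder gives the robot as it stands.
- The arm moves only by the tool play_rows, never from a script. Its argument "rows" is a list of rows, each an object with "linear": the shift along the tool's x, y, z in cm, a list of three; "spin": the turn about the tool's z in degrees. A call has 1 to 12 rows; each row shifts and turns the commanded pose from where the row before left it, along the tool's axes as they then stand; what a row does not reach is not made up. A row lasts 1/12 s, in which the tool goes at most 41.7 mm and 7.16 degrees, less where a joint would pass 70% of its speed; a pose out of reach is approached as far as the arm can. A call with a gripper value outside its range is refused whole. "claw" is the finger opening in cm, from 0 to 9.4, set as the call begins (left out, the last holds). The fingers move at their own pace and stop on an object; the grip force is fixed at half the most. Time passes only in rows, so rows that do not move let the fingers close. It gives the time, the measured TCP pose, the force and the opening at its end, in the units of the state.
- robot.get_obs(): the state, without advancing time (a new reading comes with each control period).
- eyes.snapshot(name): name is "side" or "top"; returns a dict with "frame" (400x640x3 uint8, red, green, blue), "fx", "fy", "cx", "cy" (pixels), "rvec" (rotation vector, rad) and "tvec" (3), from world to camera coordinates, as OpenCV has them. Camera axes: x right, y down, z forward; pixel columns grow to the right and rows downward; lengths in m; the calibration is good to about 2 mm. A picture is of the moment at which its call begins. There is no depth.
- robot.close_job(): hands the job in, once; it reports no verdict.
Trained networks look in a picture, given as the dict that the camera call returned (one of the last four; its "shot" number tells which), for a name from the list of things; names that differ only in an ending like _2 or _b are one class to them, and where a whole thing is asked for, a point or a joint stands for the part that bears it (a point fixed in the world has none). Each returns a list of dicts, best first, with "conf" (0 to 1); they miss things now and then, are a little off and sometimes report something else, mostly with a low value. They report only what shows in the picture. A call takes as long as a camera call.
- finder.silhouettes(picture, name): "pixels" (400x640 bool, what is visible of it) and "box" ([centre column, centre row, width, height] in pixels, round what is visible of it).
The state is a dict: "time": time; "joint_positions": joint angles; "qvel": joint speeds; "joint_torque": joint torques, N m; "tool_pos": TCP position; "ee_rot": TCP orientation; "wrist_force": force on the tool from outside, world axes, zero at the start; "wrist_torque": the same for the moment, N m; "width": finger opening in m.
Only numpy, scipy, OpenCV 4.12 (cv2) and the standard library are available. Lean on these libraries where they do the work, as an engineer would, in place of code of your own. Each camera call takes 0.05 s, during which the arm holds its last target. There are 200 camera calls.

TASK

Arm the chime exciter: take the red-handled contact pin from its wooden stand, push it upright and fully home in the red-ringed socket of the terminal block and let go of it. Then press the black plunger of the yellow enabling station down with the fingers to its middle position, 10 mm down with the green band half sunk in the rim, keep it there for at least two seconds and finish while still holding it there. Do not press the plunger before the pin is in, never press it to the bottom, and leave the other things on the cart where they are.

Things in the scene. Friction and masses are not known exactly. Their poses are not given: they have to be found in the camera images.
- pin_grip (a point): Centre of the red flat handle of the loose, upright contact pin (about 60 g): handle 14 mm thick along its x (grip it across these two faces), 24 mm wide (y), 48 mm tall (z up). The collar's underside is 28 mm and the shank's end 60 mm below this point. At the start the collar rests on the wooden stand, shank in its hole, and this point is 78 mm above the table.
- stand: Fixed dark wooden block 70 x 70 mm, 50 mm high, which holds the pin in a hole in the middle of its top. Origin at the centre of its underside.
- terminal: Fixed white terminal block, 70 mm (x) by 110 mm (y), 60 mm high, with two round sockets in its top, 44 mm apart along its y: one with a red ring around it, the other with a black ring. Origin at the centre of its underside, z up.
- red_socket (a point): Centre of the mouth of the red-ringed socket, level with the block's top, 60 mm above the table. The hole is round, vertical, 10 mm wide, 36 mm deep, with a 2 mm chamfer. When the pin is fully home its collar lies on the block's top and the centre of its handle is 28 mm above this point.
- station: Fixed yellow enabling station, 90 mm (x) by 110 mm (y), 60 mm high, with a dark steel rim (44 mm across) rising to 70 mm in the middle of its top; the plunger comes up through the rim. Origin at the centre of its underside, z up.
- plunger_top (a point): Centre of the flat top of the plunger's black cap (40 mm across, 10 mm thick), 106 mm above the table when not pressed; it goes down with the plunger. The white stem below has a green band 6 to 14 mm above the steel rim and a red band above that; 10 mm down, the middle of the green band is level with the rim.
- plunger (a joint): How far the enabling plunger is pressed down, m: 0 up (off), 0.010 middle position (enabled), 0.020 bottom stop (off again). It springs back: about 2 N to start moving, 7 N at 0.010, 12 N at the bottom.
- bar: Bystander: nickel-plated glockenspiel bar lying flat, 180 x 32 x 9 mm. Origin at the centre of its underside.
- speaker: Bystander: grey cone speaker box, 110 x 130 mm, 170 mm tall. Origin at the centre of its underside.
- tube_long: Bystander: aluminium wind chime tube, 39 mm across, 280 mm long, lying along its y in a wooden cradle. Origin at the centre of its underside.
- tube_short: Bystander: aluminium wind chime tube, 39 mm across, 240 mm long, lying along its y in the same wooden cradle. Origin at the centre of its underside.
- block: Bystander: hardwood striking block, 120 x 55 x 36 mm. Origin at the centre of its underside.
- mute: Bystander: small black ebony violin mute with three prongs, 38 x 36 x 12 mm. Origin at the centre of its underside.
- fork: Bystander: tuning fork standing on a wooden resonance box (box 100 x 180 x 55 mm, fork tips 202 mm high). Origin at the centre of its underside.
- pin: The whole contact pin, origin at the lower end of its shank, z up: steel shank 8 mm thick and 32 mm long with a chamfered end, above it a brass collar 24 mm across and 4 mm thick, above that the red handle.

How it is judged:
By the outcome, as a careful person would: the job done as asked, in the order asked, and still so for the second after the job is handed in, while the arm keeps its last pose, push and grip.
It also fails if it takes over 64 s, if anything falls off the work surface, if the arm or the gripper's body presses on something with over 40 N, if the wrist force passes 120 N, or if a joint passes its speed limit or range.

## Working session

There is one attempt and no reset: what is moved stays moved. The work goes in short steps, Python scripts to look and compute and a tool call to move; the robot and the scene stay as the last step left them, time stands still between calls to the robot, and variables do not carry over. Pictures are saved under pics/ and viewed, about 8 in all and at most 12, crops included, and the job is handed in when it is done.

Besides the shell and the picture viewer there is one more tool, called after "Request:" as a command line: name --argument value ..., lists and objects as JSON in quotes. play_rows: Moves the arm, as the interface text tells. Its arguments: {"type":"object","properties":{"rows":{"type":"array"},"claw":{"type":"number"}},"required":["rows"]}

```bash
mkdir -p pics; ls
python3 - <<'E'
from bench import robot, eyes, finder
import cv2,numpy as np
o=robot.get_obs(); print(o['time'],o['tool_pos'],o['ee_rot'],o['width'])
for n in ['side','top']:
    s=eyes.snapshot(n); cv2.imwrite(f'pics/{n}0.png',s['frame'][:,:,::-1])
    R=cv2.Rodrigues(np.array(s['rvec'],float))[0]; print(n,s['fx'],s['cx'],s['cy'],'cam',-R.T@np.array(s['tvec']).ravel(), R.tolist())
    for k in ['pin','stand','terminal','station','pin_grip','red_socket','plunger_top']:
        try:
            for d in finder.silhouettes(s,k)[:2]: print(k,round(d['conf'],2),np.round(d['box'],1),d['pixels'].sum())
        except Exception as e: print(k,e)
E
```

```text
pics
0.0 [0.16642034 0.52368096 0.2183499 ] [-3.13948311e+00 -2.37567334e-04  2.83378841e+00] 0.09399667207720372
side 434.0794301522403 323.39217841518507 198.0912863836444 cam [ 0.34597876 -0.80167181  0.96453597] [[0.9687647233526785, -0.2473324441388709, 0.017932452807694052], [-0.16831980755659148, -0.708940612952535, -0.6848880563205902], [0.18210808101652132, 0.6604770014033617, -0.7284276061803971]]
pin 0.71 [341.7 276.6   7.4  18.5] 148
stand 0.57 [338.8 289.2  31.   34.2] 878
stand 0.46 [282.4 149.8  12.1  12.7] 129
terminal 0.59 [305.6 206.2  25.5  44.5] 1067
terminal 0.58 [323.8 379.   64.3  41.4] 1620
station 0.83 [282.6 165.1  37.2  41.6] 1134
station 0.39 [344.9 124.2  54.1  69.9] 1716
pin_grip 0.57 [343.  275.3  12.7  18.8] 154
red_socket 0.59 [305.9 208.6  31.5  41.9] 1052
plunger_top 0.61 [280.9 147.6  16.   18. ] 155
top 401.337077278292 318.3455766050591 200.96114433256375 cam [ 0.39730931 -0.03175253  1.17316049] [[-0.029279017602809043, -0.9993719249219915, -0.019962334681319242], [-0.9909600524494857, 0.03163676957025896, -0.13037365247806734], [0.1309233118185141, 0.015964663756966403, -0.9912639486703827]]
pin 0.58 [405.  197.1   8.    7.2] 82
stand 0.61 [403.8 197.5  32.3  31.4] 693
terminal 0.57 [307.6 211.4  40.4  29.4] 1087
station 0.93 [235.4 220.9  45.1  37.3] 1386
station 0.21 [206.3 280.2  17.8  17. ] 167
red_socket 0.83 [305.6 210.9  43.7  30.1] 1090
plunger_top 0.6 [231.8 219.6  16.9  13.5] 170
```

Run:
```python
import cv2,numpy as np
t=cv2.imread('pics/top0.png'); s=cv2.imread('pics/side0.png')
cv2.imwrite('pics/a.png',cv2.resize(t[150:290,190:440],None,fx=3.2,fy=3.2,interpolation=cv2.INTER_CUBIC))
cv2.imwrite('pics/b.png',cv2.resize(s[115:325,220:420],None,fx=2.8,fy=2.8,interpolation=cv2.INTER_CUBIC))
```

```text
(no output)
```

View pics/top0.png

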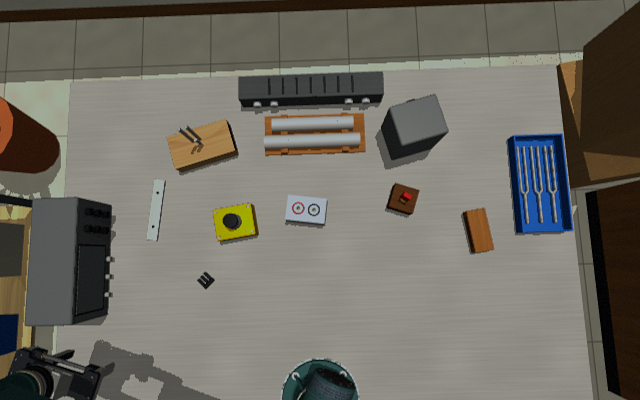

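View pics/a.png

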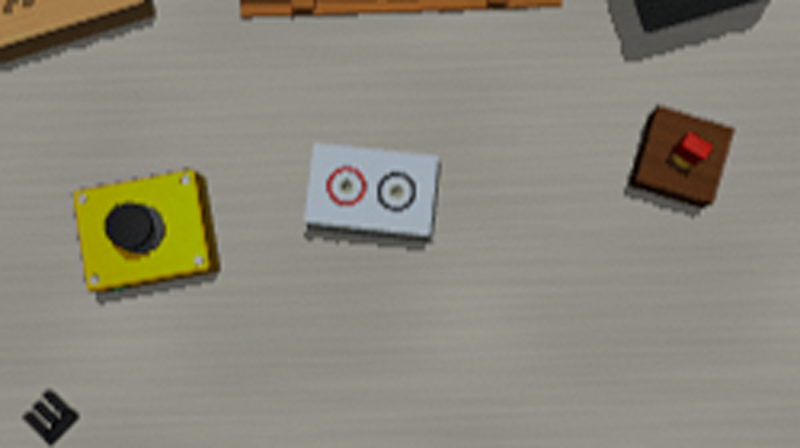

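View pics/b.png

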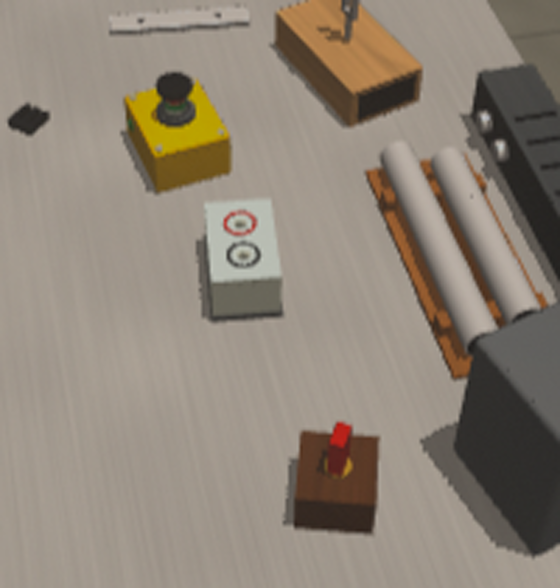

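The pictures show the red pin in its stand at top-view pixel (405,197), and the terminal's red ring at about (298,208), black ring (314,210). The station cap is at about (232,221). Next I fit box models to the masks in both views.

```bash
cat > h.py <<'E'
import cv2,numpy as np
from scipy.optimize import minimize
def cam(s): return (np.array(s['rvec'],float),np.array(s['tvec'],float),np.array([[s['fx'],0,s['cx']],[0,s['fy'],s['cy']],[0,0,1]],float))
def proj(s,P): r,t,K=cam(s); return cv2.projectPoints(np.asarray(P,float).reshape(-1,1,3),r,t,K,None)[0].reshape(-1,2)
def plane(s,uv,z):
    r,t,K=cam(s);R=cv2.Rodrigues(r)[0];c=-R.T@t.ravel();d=R.T@np.linalg.inv(K)@[uv[0],uv[1],1];return (c+d*(z-c[2])/d[2])[:2]
def box(x,y,a,lx,ly,z0,z1):
    c,s=np.cos(a),np.sin(a)
    return [[x+c*u-s*v,y+s*u+c*v,z] for u in(-lx/2,lx/2) for v in(-ly/2,ly/2) for z in(z0,z1)]
S=8
def ras(s,P,b):
    h=cv2.convexHull(((proj(s,P)-[b[0],b[1]]+.5)*S).astype(np.float32)).astype(np.int32)
    m=np.zeros(((b[3]-b[1])*S,(b[2]-b[0])*S),np.float32);cv2.fillConvexPoly(m,h,1)
    return cv2.resize(m,None,fx=1/S,fy=1/S,interpolation=cv2.INTER_AREA)
def fit(views,x0,dims):
    def cost(p):
        e=0
        for s,m in views:
            v,u=np.nonzero(m);b=[u.min()-8,v.min()-8,u.max()+9,v.max()+9]
            e+=np.abs(ras(s,box(p[0],p[1],p[2],*dims),b)-m[b[1]:b[3],b[0]:b[2]]).sum()/m.sum()
        return e
    best=None
    for a in x0[2]:
        r=minimize(cost,[x0[0],x0[1],a],method='Nelder-Mead',options=dict(initial_simplex=[[x0[0],x0[1],a],[x0[0]+.01,x0[1],a],[x0[0],x0[1]+.01,a],[x0[0],x0[1],a+.3]],xatol=1e-5,fatol=1e-5))
        if best is None or r.fun<best.fun: best=r
    return np.round(best.x,4),round(best.fun,3)
def red(f):
    f=f.astype(int);return (f[:,:,0]>90)&(f[:,:,0]>2.2*f[:,:,1])&(f[:,:,0]>2.2*f[:,:,2])
def near(m,b,g=4):
    o=np.zeros_like(m);x0,x1,y0,y1=[int(v) for v in(b[0]-b[2]/2-g,b[0]+b[2]/2+g,b[1]-b[3]/2-g,b[1]+b[3]/2+g)];o[y0:y1,x0:x1]=m[y0:y1,x0:x1];return o
E
cat > m.py <<'E'
from bench import robot, eyes, finder
from h import *
A={}
for n in ['top','side']:
    s=eyes.snapshot(n);A[n]=s;f=s['frame']
    bs={'top':dict(pin=[405,197,16,18],term=[305.6,210.9,44,30],st=[235.4,221,46,38],stand=[404,197.5,34,34]),'side':dict(pin=[342,276,14,22],term=[305.9,206.2,30,45],st=[282.6,165,38,42],stand=[339,289,31,36])}[n]
    hsv=cv2.cvtColor(f,cv2.COLOR_RGB2HSV)
    s['m_pin']=near(red(f),bs['pin']);s['m_ring']=near((f[:,:,0].astype(int)-f[:,:,1]>45),bs['term'])
    for k in ('terminal','station','stand'):
        c=[d for d in finder.silhouettes(s,k) if abs(d['box'][0]-bs[{'terminal':'term','station':'st','stand':'stand'}[k]][0])<8 and d['box'][2]>20]
        s['m_'+k]=c[0]['pixels'] if c else None
    v,u=np.nonzero(s['m_ring']);print(n,'ring',len(u),(u.min()+u.max())/2,(v.min()+v.max())/2,u.mean(),v.mean(),'->',plane(s,[u.mean(),v.mean()],.06),plane(s,[(u.min()+u.max())/2,(v.min()+v.max())/2],.06))
    print('pin px',s['m_pin'].sum())
    # cap: dark pixels
    d=near(f.max(2)<75,{'top':[232,220,20,18],'side':[281.5,147,20,16]}[n],2);v,u=np.nonzero(d);print('cap',u.min(),u.max(),v.min(),v.max(),plane(s,[u.mean(),v.mean()],.101))
yaws=[-.5,0,.5]
for nm,m,dims in [('pin','m_pin',(.014,.024,.054,.102)),('terminal','m_terminal',(.07,.11,0,.06)),('stand','m_stand',(.07,.07,0,.05)),('station','m_station',(.09,.11,0,.06))]:
    for vs in (['top','side'],['top'],['side']):
        V=[(A[n],A[n][m]) for n in vs if A[n][m] is not None]
        if V:
            v,u=np.nonzero(V[0][1]);x=plane(V[0][0],[u.mean(),v.mean()],np.mean(dims[2:]))
            print(nm,vs,fit(V,[x[0],x[1],yaws+([1.57] if nm=='pin' else [])],dims))
E
python3 m.py
```

```text
top ring 42 297.5 207.5 297.54761904761904 207.64285714285714 -> [0.52736027 0.0448367 ] [0.52776624 0.04496084]
pin px 52
cap 223 240 214 228 [0.49233154 0.22044735]
side ring 30 305.5 194.5 305.6333333333333 194.63333333333333 -> [0.52572889 0.04354291] [0.5254724  0.04414947]
pin px 56
cap 276 288 141 156 [0.48963537 0.21232955]
pin ['top', 'side'] (array([ 0.5466, -0.2552,  2.7863]), np.float64(2.177))
pin ['top'] (array([ 0.5492, -0.2568, -0.8722]), np.float64(0.709))
pin ['side'] (array([ 0.5553, -0.2255, -0.3374]), np.float64(1.15))
terminal ['top', 'side'] (array([ 0.5224,  0.0217, -0.1315]), np.float64(0.115))
terminal ['top'] (array([ 0.524 ,  0.0217, -0.143 ]), np.float64(0.036))
terminal ['side'] (array([ 0.5209,  0.021 , -0.1307]), np.float64(0.045))
stand ['top', 'side'] (array([ 0.5465, -0.2551,  1.2053]), np.float64(0.452))
stand ['top'] (array([ 0.5487, -0.2557,  1.246 ]), np.float64(0.207))
stand ['side'] (array([ 0.5448, -0.2553, -0.336 ]), np.float64(0.187))
station ['top', 'side'] (array([0.4942, 0.2251, 0.1444]), np.float64(0.151))
station ['top'] (array([0.4961, 0.2246, 0.1347]), np.float64(0.057))
station ['side'] (array([0.4925, 0.2263, 0.1425]), np.float64(0.066))
```

Run:
```python
import cv2
for n,(r0,r1,c0,c1) in {'top':(190,203,398,414),'side':(265,288,335,350)}.items():
    f=cv2.imread(f'pics/{n}0.png')[:,:,::-1]
    print(n,c0)
    for v in range(r0,r1): print(v,' '.join('%d,%d,%d'%tuple(f[v,u]) for u in range(c0,c1)))
```

```text
top 398
190 79,45,20 80,45,23 80,45,22 79,45,22 80,45,25 81,46,22 81,49,26 79,48,23 78,46,20 82,49,22 80,46,21 81,46,22 79,45,19 81,47,22 77,44,21 76,43,21
191 82,49,21 79,45,19 80,44,23 80,45,21 79,45,20 75,43,19 77,36,16 135,35,20 109,37,17 65,41,18 79,48,24 79,46,24 80,47,22 81,47,24 82,48,24 79,45,20
192 85,48,24 82,49,24 83,48,24 81,47,23 80,47,24 68,32,18 94,17,10 169,31,22 153,30,21 124,31,16 75,37,17 78,50,25 79,45,20 79,47,23 80,47,21 82,48,22
193 82,47,20 85,49,25 84,50,24 83,49,25 67,35,17 68,11,5 147,26,21 169,39,30 170,38,31 167,32,25 133,31,20 112,37,19 79,42,20 78,49,24 82,49,24 81,47,22
194 80,46,24 82,47,23 84,51,26 72,35,16 61,10,6 114,13,8 173,38,30 168,40,30 166,38,29 168,39,33 166,34,26 155,29,18 135,31,19 106,36,17 69,41,18 83,50,25
195 78,45,20 78,45,23 62,32,14 53,14,5 55,2,0 113,9,3 167,32,23 170,42,33 166,37,29 165,34,29 165,32,24 166,32,22 166,27,16 151,25,17 111,38,22 81,48,25
196 79,46,20 74,41,17 42,12,8 47,0,0 48,1,3 64,1,5 115,8,7 138,28,22 171,35,27 170,43,35 165,35,25 166,32,20 169,31,24 165,27,19 110,35,21 78,46,22
197 81,48,25 61,32,16 46,12,6 47,0
[... 3568 characters left out ...]
2,45,35 82,62,35 84,44,33 88,38,31 93,35,31 87,36,32 88,37,31 117,65,34 173,127,40 144,107,38 102,67,39 90,58,39 90,58,38 90,58,38 90,57,38
284 72,49,36 78,55,37 76,52,36 88,51,35 105,58,34 95,52,33 91,46,33 122,80,35 147,108,38 98,69,38 90,58,39 91,58,40 91,59,38 90,58,38 91,57,39
285 86,56,40 90,58,39 78,54,37 84,59,36 98,72,38 98,65,36 91,59,35 114,84,38 93,63,39 92,58,38 90,58,40 90,57,38 91,58,38 90,58,39 91,58,39
286 86,57,39 91,59,39 92,60,40 90,58,39 87,59,39 87,58,38 89,61,38 90,59,39 92,59,39 91,58,38 90,58,40 91,58,40 91,58,39 90,57,38 90,57,38
287 87,57,38 92,59,38 92,60,39 91,59,40 88,58,40 89,58,39 91,59,40 93,59,40 92,59,39 91,59,38 89,57,38 91,58,39 92,58,39 90,57,37 90,58,38
```

```bash
cat > m2.py <<'E'
from bench import robot, eyes, finder
from h import *
A={}
for n,b in {'top':[406,196,18,14],'side':[341,275,14,22]}.items():
    s=eyes.snapshot(n);A[n]=s;f=s['frame'].astype(int);r,g,bl=f[:,:,0],f[:,:,1],f[:,:,2]
    m=(g-bl<13)&(r>1.9*g)&(r-g>30);s['h']=near(m,b,1);print(s['h'].sum())
    s['t']=s['h']&(r>(120 if n=='top' else 1e3))
d=(.014,.024,.054,.102)
for vs in (['top','side'],['top'],['side']):
    for y in (-.35,1.2): print(vs,fit([(A[n],A[n]['h']) for n in vs],[.547,-.255,[y]],d))
for y in (-.35,1.2):print('topface',fit([(A['top'],A['top']['t'])],[.547,-.255,[y]],(.014,.024,.1019,.102)))
print(proj(A['top'],[[.5475,-.255,.102]]), proj(A['side'],[[.5475,-.255,.102]]))
E
python3 m2.py
```

```text
75
116
['top', 'side'] (array([ 0.5457, -0.2533, -0.5212]), np.float64(0.485))
['top', 'side'] (array([ 0.5459, -0.253 ,  2.6086]), np.float64(0.501))
['top'] (array([ 0.5475, -0.2544, -0.7034]), np.float64(0.19))
['top'] (array([ 0.5472, -0.2543,  2.3689]), np.float64(0.195))
['side'] (array([ 0.5449, -0.2522, -0.2687]), np.float64(0.305))
['side'] (array([ 0.5467, -0.2547,  1.1973]), np.float64(0.561))
topface (array([ 0.5468, -0.2545, -0.6544]), np.float64(0.252))
topface (array([ 0.5468, -0.2542,  2.4212]), np.float64(0.254))
[[407.73967861 194.912729  ]] [[342.23913735 269.6988152 ]]
```

```bash
python3 - <<'E'
from bench import robot, eyes, finder
from h import *
V=[]
for n in ['top','side']:
    s=eyes.snapshot(n)
    d=finder.silhouettes(s,'speaker')[:2]
    for q in d: print(n,q['conf'],q['box'])
    if d: V.append((s,d[0]['pixels']))
for W in (V,V[:1],V[1:]): print(fit(W,[.70,-.28,[-.4,.3,1.2]],(.11,.13,0,.17)))
p=fit(V,[.70,-.28,[-.4,.3,1.2]],(.11,.13,0,.17))[0]; print(np.round(box(*p,.11,.13,0,.17)[::2],3))
E
cat > go.py <<'E'
# usage: go.py x y z(tcp) : shift in tool axes, cm
import sys,numpy as np
from bench import robot
from scipy.spatial.transform import Rotation as Ro
o=robot.get_obs();R=Ro.from_euler('xyz',o['ee_rot']);t=np.array([float(a) for a in sys.argv[1:4]])
print('t',round(o['time'],2),'pos',np.round(o['tool_pos'],4),'yaw',round(o['ee_rot'][2],4),'w',round(o['width'],4),'F',np.round(o['wrist_force'],2))
print('tool shift cm',np.round(100*R.inv().apply(t-o['tool_pos']),2))
E
```

```text
top 0.94 [413.7, 128.0, 72.0, 63.9]
side 0.67 [420.1, 266.4, 77.8, 92.3]
(array([ 0.7346, -0.2798,  0.2698]), np.float64(0.126))
(array([ 0.7365, -0.2806,  0.294 ]), np.float64(0.072))
(array([ 0.7334, -0.2794,  0.2796]), np.float64(0.048))
[[ 0.699 -0.357  0.   ]
 [ 0.664 -0.232  0.   ]
 [ 0.805 -0.328  0.   ]
 [ 0.77  -0.202  0.   ]]
```

Request:
play_rows --rows '[{"linear": [0, 0, 0], "spin": 7}, {"linear": [0, 0, 0], "spin": 7}, {"linear": [0, 0, 0], "spin": 7}, {"linear": [0, 0, 0], "spin": 7}, {"linear": [0, 0, 0], "spin": 7}, {"linear": [0, 0, 0], "spin": 7}, {"linear": [0, 0, 0], "spin": 7}, {"linear": [0, 0, 0], "spin": 7}, {"linear": [0, 0, 0], "spin": 7}, {"linear": [0, 0, 0], "spin": 7}, {"linear": [0, 0, 0], "spin": 7}, {"linear": [0, 0, 0], "spin": 7}]' --claw 5

```text
time: 2.5
tool_pos: [0.1666, 0.5242, 0.2195]
ee_rot: [3.142, -0.0, 1.362]
wrist_force: [0.0, 0.9, -0.6]
width: 0.05
```

Request:
play_rows --rows '[{"linear": [0, 0, 0], "spin": 6}, {"linear": [0, 0, 0], "spin": 6}, {"linear": [0, 0, 0], "spin": 6}, {"linear": [0, 0, 0], "spin": 0}]'

```text
time: 2.83
tool_pos: [0.1667, 0.5242, 0.2195]
ee_rot: [3.142, -0.0, 1.052]
wrist_force: [-0.6, 0.4, 0.1]
width: 0.0498
```

```bash
python3 go.py .546 -.254 .22
```

```text
t 2.83 pos [0.1667 0.5242 0.2195] yaw 1.0518 w 0.0498 F [-0.57  0.36  0.06]
tool shift cm [-4.876e+01  7.153e+01 -5.000e-02]
```

Request:
play_rows --rows '[{"linear": [-2.03, 2.98, 0], "spin": 0}, {"linear": [-2.03, 2.98, 0], "spin": 0}, {"linear": [-2.03, 2.98, 0], "spin": 0}, {"linear": [-2.03, 2.98, 0], "spin": 0}, {"linear": [-2.03, 2.98, 0], "spin": 0}, {"linear": [-2.03, 2.98, 0], "spin": 0}, {"linear": [-2.03, 2.98, 0], "spin": 0}, {"linear": [-2.03, 2.98, 0], "spin": 0}, {"linear": [-2.03, 2.98, 0], "spin": 0}, {"linear": [-2.03, 2.98, 0], "spin": 0}, {"linear": [-2.03, 2.98, 0], "spin": 0}, {"linear": [-2.03, 2.98, 0], "spin": 0}]'

```text
time: 3.83
tool_pos: [0.3574, 0.134, 0.2199]
ee_rot: [3.141, -0.001, 1.057]
wrist_force: [-0.6, 0.6, 0.1]
width: 0.0496
```

Request:
play_rows --rows '[{"linear": [-2.03, 2.98, 0], "spin": 0}, {"linear": [-2.03, 2.98, 0], "spin": 0}, {"linear": [-2.03, 2.98, 0], "spin": 0}, {"linear": [-2.03, 2.98, 0], "spin": 0}, {"linear": [-2.03, 2.98, 0], "spin": 0}, {"linear": [-2.03, 2.98, 0], "spin": 0}, {"linear": [-2.03, 2.98, 0], "spin": 0}, {"linear": [-2.03, 2.98, 0], "spin": 0}, {"linear": [-2.03, 2.98, 0], "spin": 0}, {"linear": [-2.03, 2.98, 0], "spin": 0}, {"linear": [-2.03, 2.98, 0], "spin": 0}, {"linear": [0, 0, 0], "spin": 0}]'

```text
time: 4.83
tool_pos: [0.5327, -0.226, 0.2173]
ee_rot: [-3.141, 0.002, 1.051]
wrist_force: [-0.5, 0.4, -0.0]
width: 0.0502
```

```bash
python3 go.py .546 -.254 .13
python3 - <<'E'
from bench import robot, eyes, finder
from h import *
s=eyes.snapshot('side');t=eyes.snapshot('top')
a=cv2.resize(s['frame'][190:320,270:430],None,fx=4,fy=4,interpolation=cv2.INTER_CUBIC)
cv2.imwrite('pics/c.png',a[:,:,::-1])
E
```

```text
t 4.83 pos [ 0.5327 -0.226   0.2173] yaw 1.0512 w 0.0502 F [-0.46  0.39 -0.01]
tool shift cm [-1.75  2.55  8.73]
```

View pics/c.png

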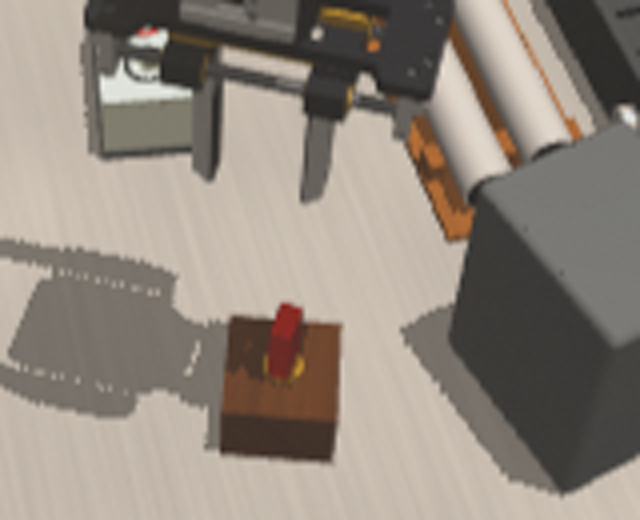

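The side view shows the open fingers at about (325,240) and the pin at (341,275), still about 3 cm short in y. I finish the move and then descend.

Request:
play_rows --rows '[{"linear": [-0.88, 1.28, 0], "spin": 0}, {"linear": [-0.87, 1.27, 0], "spin": 0}, {"linear": [0, 0, 1.5], "spin": 0}, {"linear": [0, 0, 1.8], "spin": 0}, {"linear": [0, 0, 1.8], "spin": 0}, {"linear": [0, 0, 1.8], "spin": 0}, {"linear": [0, 0, 1.8], "spin": 0}, {"linear": [0, 0, 0], "spin": 0}, {"linear": [0, 0, 0], "spin": 0}, {"linear": [0, 0, 0], "spin": 0}]'

```text
time: 5.77
tool_pos: [0.5455, -0.2478, 0.1342]
ee_rot: [3.139, -0.0, 1.055]
wrist_force: [0.8, 0.3, -0.1]
width: 0.0503
```

```bash
python3 go.py .546 -.254 .079
python3 - <<'E'
from bench import robot, eyes, finder
from h import *
s=eyes.snapshot('side');t=eyes.snapshot('top')
a=cv2.resize(s['frame'][220:310,300:390],None,fx=5,fy=5,interpolation=cv2.INTER_CUBIC)
b=cv2.resize(t['frame'][150:240,350:440],None,fx=5,fy=5,interpolation=cv2.INTER_CUBIC)[:, :340]
cv2.imwrite('pics/d.png',np.hstack([a,b])[:,:,::-1])
E
```

```text
t 5.77 pos [ 0.5455 -0.2478  0.1342] yaw 1.0551 w 0.0503 F [ 0.8   0.25 -0.12]
tool shift cm [-0.51  0.34  5.52]
```

View pics/d.png

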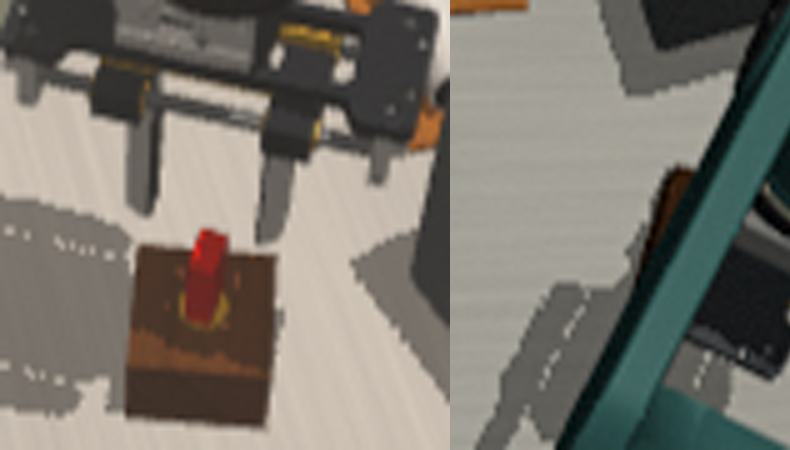

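Side view: the fingers straddle the pin's column; the arm hides the top view. I correct xy, then descend.

Request:
play_rows --rows '[{"linear": [-0.5, 0.34, 0], "spin": 0}, {"linear": [0, 0, 0], "spin": 0}, {"linear": [0, 0, 0], "spin": 0}, {"linear": [0, 0, 0], "spin": 0}]'

```text
time: 6.2
tool_pos: [0.5456, -0.2547, 0.1328]
ee_rot: [3.141, -0.0, 1.053]
wrist_force: [-0.4, -0.9, 0.1]
width: 0.0502
```

```bash
for i in 1 2 3; do python3 go.py .546 -.254 .079; python3 -c "
from bench import eyes;eyes.snapshot('side')"; done
```

```text
t 6.2 pos [ 0.5456 -0.2547  0.1328] yaw 1.0532 w 0.0502 F [-0.37 -0.87  0.06]
tool shift cm [ 0.08 -0.    5.38]
t 6.25 pos [ 0.5455 -0.2546  0.1326] yaw 1.0533 w 0.05 F [-1.46  0.39  0.7 ]
tool shift cm [0.07 0.01 5.36]
t 6.3 pos [ 0.5455 -0.2545  0.1325] yaw 1.0534 w 0.0501 F [ 0.05  0.37 -0.06]
tool shift cm [0.07 0.02 5.35]
```

Request:
play_rows --rows '[{"linear": [0.05, 0, 1.2], "spin": 0}, {"linear": [0, 0, 1.2], "spin": 0}, {"linear": [0, 0, 1], "spin": 0}, {"linear": [0, 0, 1], "spin": 0}, {"linear": [0, 0, 0.9], "spin": 0}, {"linear": [0, 0, 0], "spin": 0}, {"linear": [0, 0, 0], "spin": 0}, {"linear": [0, 0, 0], "spin": 0}]'

```text
time: 7.02
tool_pos: [0.546, -0.2541, 0.0797]
ee_rot: [3.141, -0.0, 1.054]
wrist_force: [0.5, 0.8, 0.6]
width: 0.0502
```

Request:
play_rows --rows '[{"linear": [0, 0, 0], "spin": 0}, {"linear": [0, 0, 0], "spin": 0}, {"linear": [0, 0, 0], "spin": 0}, {"linear": [0, 0, 0], "spin": 0}, {"linear": [0, 0, 0], "spin": 0}, {"linear": [0, 0, 0], "spin": 0}, {"linear": [0, 0, 0], "spin": 0}, {"linear": [0, 0, 0], "spin": 0}, {"linear": [0, 0, 0], "spin": 0}]' --claw 0.5

```text
time: 7.77
tool_pos: [0.5458, -0.254, 0.0796]
ee_rot: [3.141, -0.0, 1.054]
wrist_force: [0.2, 0.4, -0.2]
width: 0.0136
```

```bash
python3 go.py .546 -.254 .17
python3 - <<'E'
from bench import robot, eyes, finder
from h import *
s=eyes.snapshot('side')
a=cv2.resize(s['frame'][230:310,300:390],None,fx=6,fy=6,interpolation=cv2.INTER_CUBIC)
cv2.imwrite('pics/e.png',a[:,:,::-1])
E
```

```text
t 7.77 pos [ 0.5458 -0.254   0.0796] yaw 1.0535 w 0.0136 F [ 0.19  0.41 -0.15]
tool shift cm [ 0.01  0.02 -9.04]
```

View pics/e.png

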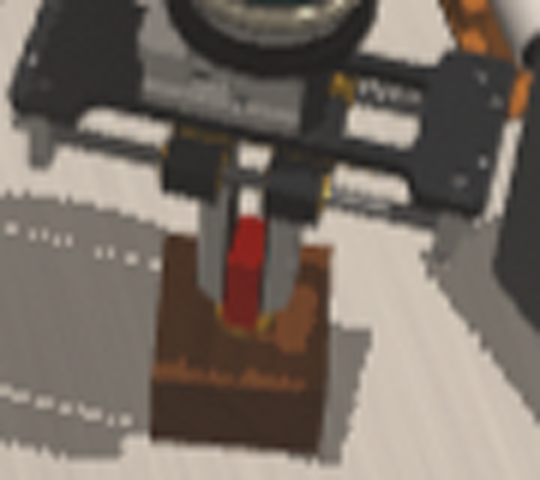

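The side view shows the handle squarely between the pads (width 13.6 mm). I lift and carry it.

Request:
play_rows --rows '[{"linear": [0, 0, -0.8], "spin": 0}, {"linear": [0, 0, -1.2], "spin": 0}, {"linear": [0, 0, -1.5], "spin": 0}, {"linear": [0, 0, -1.5], "spin": 0}, {"linear": [0, 0, -1.5], "spin": 0}, {"linear": [0, 0, -1.5], "spin": 0}, {"linear": [0, 0, -1], "spin": 0}, {"linear": [0, 0, 0], "spin": 0}, {"linear": [0, 0, 0], "spin": 0}]'

```text
time: 8.57
tool_pos: [0.5461, -0.2542, 0.1705]
ee_rot: [3.14, -0.0, 1.054]
wrist_force: [-0.1, 0.1, -0.7]
width: 0.0136
```

Request:
play_rows --rows '[{"linear": [1, -0.65, 0], "spin": 0}, {"linear": [2, -1.3, 0], "spin": 0}, {"linear": [2.5, -1.65, 0], "spin": 0}, {"linear": [2.5, -1.65, 0], "spin": 0}, {"linear": [2.5, -1.65, 0], "spin": 0}, {"linear": [2.5, -1.65, 0], "spin": 0}, {"linear": [2.5, -1.65, 0], "spin": 0}, {"linear": [2.5, -1.65, 0], "spin": 0}, {"linear": [2.5, -1.65, 0], "spin": 0}, {"linear": [2.3, -1.5, 0], "spin": 0}, {"linear": [1.6, -1.05, 0], "spin": 0}, {"linear": [1, -0.6, 0], "spin": 0}]'

```text
time: 9.57
tool_pos: [0.525, 0.052, 0.1681]
ee_rot: [-3.138, 0.001, 1.056]
wrist_force: [0.4, -0.3, -0.2]
width: 0.0135
```

Request:
play_rows --rows '[{"linear": [0, 0, 0], "spin": 0}, {"linear": [0, 0, 0], "spin": 0}, {"linear": [0, 0, 0], "spin": 0}, {"linear": [0, 0, 0], "spin": 0}]'

```text
time: 9.9
tool_pos: [0.5266, 0.048, 0.1692]
ee_rot: [-3.141, 0.001, 1.052]
wrist_force: [0.3, 0.3, -0.8]
width: 0.014
```

```bash
python3 go.py .5258 .044 .17
python3 - <<'E'
from bench import robot, eyes, finder
from h import *
s=eyes.snapshot('side');t=eyes.snapshot('top')
a=cv2.resize(s['frame'][130:240,260:350],None,fx=4.5,fy=4.5,interpolation=cv2.INTER_CUBIC)
b=cv2.resize(t['frame'][150:260,260:345],None,fx=4.5,fy=4.5,interpolation=cv2.INTER_CUBIC)
cv2.imwrite('pics/f.png',np.hstack([a,b])[:,:,::-1])
E
```

```text
t 9.9 pos [0.5266 0.048  0.1692] yaw 1.0519 w 0.014 F [ 0.25  0.28 -0.78]
tool shift cm [-0.39  0.13 -0.08]
```

View pics/f.png

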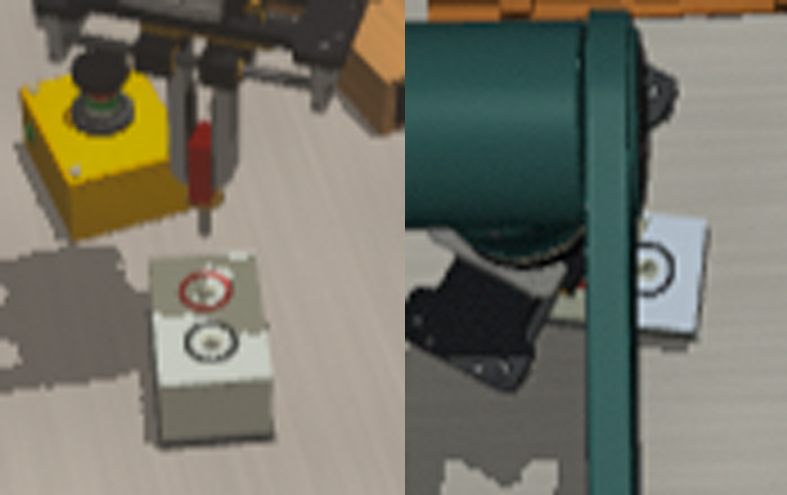

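The pin hangs upright; shank end at side pixel (305,182), red ring at (305.5,194.5). Top view is blocked by the arm. I lower closer to the socket and measure the offset there.

Request:
play_rows --rows '[{"linear": [-0.2, 0.07, 0.8], "spin": 0}, {"linear": [-0.19, 0.06, 1.2], "spin": 0}, {"linear": [0, 0, 1], "spin": 0}, {"linear": [0, 0, 0.5], "spin": 0}, {"linear": [0, 0, 0], "spin": 0}, {"linear": [0, 0, 0], "spin": 0}, {"linear": [0, 0, 0], "spin": 0}, {"linear": [0, 0, 0], "spin": 0}]'

```text
time: 10.67
tool_pos: [0.5262, 0.0452, 0.1351]
ee_rot: [3.141, -0.001, 1.054]
wrist_force: [-0.5, -0.6, -1.2]
width: 0.0141
```

```bash
python3 go.py .5258 .044 .1335
python3 - <<'E'
from bench import robot, eyes, finder
from h import *
s=eyes.snapshot('side');f=s['frame']
o=robot.get_obs();z=o['tool_pos'][2]-.0796
print('proj with socket xy (side .5256,.0438): tip, collar, ring',proj(s,[[.5256,.0438,z+.018],[.5256,.0438,z+.05],[.5256,.0438,z+.102],[.5256,.0438,.06]]))
print('tcp xy',proj(s,[[*o['tool_pos'][:2],z+.018]]))
cv2.imwrite('pics/g_raw.png',f[:,:,::-1])
cv2.imwrite('pics/g.png',cv2.resize(f[150:215,275:340],None,fx=9,fy=9,interpolation=cv2.INTER_NEAREST)[:,:,::-1])
for v in range(176,202): print(v,' '.join('%d,%d,%d'%tuple(f[v,u]) for u in range(297,315)))
E
```

```text
t 10.67 pos [0.5262 0.0452 0.1351] yaw 1.0537 w 0.0141 F [-0.51 -0.62 -1.23]
tool shift cm [-0.12  0.02  0.16]
proj with socket xy (side .5256,.0438): tip, collar, ring [[305.51307769 191.29613888]
 [305.37528818 183.34765173]
 [305.13975923 169.76099399]
 [305.56996942 194.57797934]]
tcp xy [[305.63186191 190.9270652 ]]
176 116,88,29 95,85,65 89,85,79 89,85,79 84,78,72 79,38,33 94,38,31 93,38,32 93,38,32 90,38,32 71,58,53 90,85,79 90,85,80 90,85,79 89,83,78 106,101,94 165,154,144 173,163,152
177 128,104,57 100,90,73 90,85,79 89,85,80 84,78,72 79,39,34 93,38,32 92,37,31 93,38,32 90,38,33 64,53,49 91,86,80 90,85,79 89,84,79 93,88,82 135,127,119 177,166,155 175,165,153
178 156,141,117 135,127,114 107,101,95 90,85,80 85,79,73 78,39,34 93,38,32 93,38,32 93,37,30 91,39,33 65,53,48 90,85,80 91,86,80 89,84,79 99,93,88 163,153,143 176,165,154 175,165,153
179 174,164,152 169,161,149 146,137,128 106,100,94 84,78,72 78,39,34 93,37,31 93,38,31 93,37,31 92,39,33 64,53,48 90,85,80 90,86,80 91,86,80 108,102,95 174,164,153 176,165,153 177,166,154
180 176,166,154 173,163,151 171,160,150 148,140,130 1
[... 3836 characters left out ...]
,161 135,133,116 135,132,115 136,133,115 135,133,115
199 135,132,115 135,133,115 136,133,115 136,133,116 135,132,115 135,131,114 126,116,101 122,104,90 124,104,90 126,107,92 129,119,104 135,134,115 135,133,115 136,133,116 135,133,115 135,133,115 135,133,115 134,132,115
200 135,133,115 135,133,115 135,133,116 135,133,115 135,133,115 135,132,115 135,133,115 135,133,115 134,132,114 124,122,106 125,123,107 135,133,115 135,132,115 136,133,115 136,133,116 136,133,115 136,133,116 136,134,116
201 165,166,153 165,167,153 165,166,153 163,163,150 139,137,120 161,163,149 127,125,112 129,126,114 109,107,93 89,88,77 91,90,78 111,108,94 115,112,98 126,123,107 136,133,115 135,132,115 136,133,115 135,132,115
```

View pics/g.png

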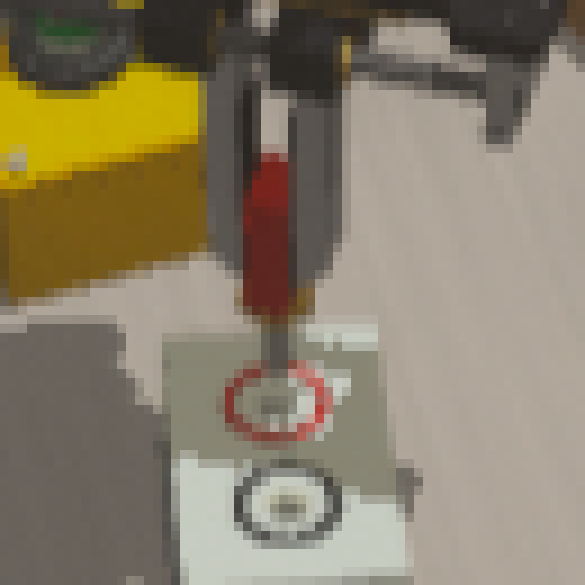

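The shank end sits at (305.3, 190.5), ring centre about (305.4, 194.5). The projection of the socket at tip height is (305.5, 191.3), so the pin is 1–2 mm too far in +y. I nudge it and lower slowly, watching the force.

Request:
play_rows --rows '[{"linear": [-0.14, 0.05, 0], "spin": 0}, {"linear": [0, 0, 0.4], "spin": 0}, {"linear": [0, 0, 0.4], "spin": 0}, {"linear": [0, 0, 0.3], "spin": 0}, {"linear": [0, 0, 0], "spin": 0}, {"linear": [0, 0, 0], "spin": 0}, {"linear": [0, 0, 0], "spin": 0}, {"linear": [0, 0, 0], "spin": 0}]'

```text
time: 11.38
tool_pos: [0.5257, 0.0436, 0.1236]
ee_rot: [3.141, -0.0, 1.054]
wrist_force: [-0.1, 0.7, -0.9]
width: 0.0137
```

Request:
play_rows --rows '[{"linear": [0, 0, 0.2], "spin": 0}, {"linear": [0, 0, 0.2], "spin": 0}, {"linear": [0, 0, 0], "spin": 0}, {"linear": [0, 0, 0], "spin": 0}, {"linear": [0, 0, 0], "spin": 0}]'

```text
time: 11.8
tool_pos: [0.5255, 0.0436, 0.1194]
ee_rot: [-3.141, -0.0, 1.054]
wrist_force: [0.2, 0.0, 1.0]
width: 0.014
```

Request:
play_rows --rows '[{"linear": [0, 0, 0.15], "spin": 0}, {"linear": [0, 0, 0.15], "spin": 0}, {"linear": [0, 0, 0], "spin": 0}, {"linear": [0, 0, 0], "spin": 0}]'

```text
time: 12.13
tool_pos: [0.5254, 0.0436, 0.1163]
ee_rot: [-3.141, 0.0, 1.054]
wrist_force: [0.3, 0.9, -1.0]
width: 0.0136
```

Run:
```python
from bench import robot, eyes, finder
from h import *
s=eyes.snapshot('side');f=s['frame']
o=robot.get_obs();print(o['tool_pos'],o['wrist_force'],o['wrist_torque'])
cv2.imwrite('pics/i.png',cv2.resize(f[155:210,280:335],None,fx=10,fy=10,interpolation=cv2.INTER_NEAREST)[:,:,::-1])
f0=cv2.imread('pics/side0.png')[:,:,::-1].astype(float)
w=np.clip(f0[:,:,0]-f0[:,:,1]-15,0,None)[185:205,292:320];v,u=np.mgrid[185:205,292:320];print('ring soft',(w*u).sum()/w.sum(),(w*v).sum()/w.sum())
```

```text
[0.52552362 0.04363873 0.11638648] [-0.5747136  -0.21154129 -0.60904362] [-0.01221314  0.12424773  0.0015309 ]
ring soft 305.11839788732397 194.23283450704224
```

View pics/i.png

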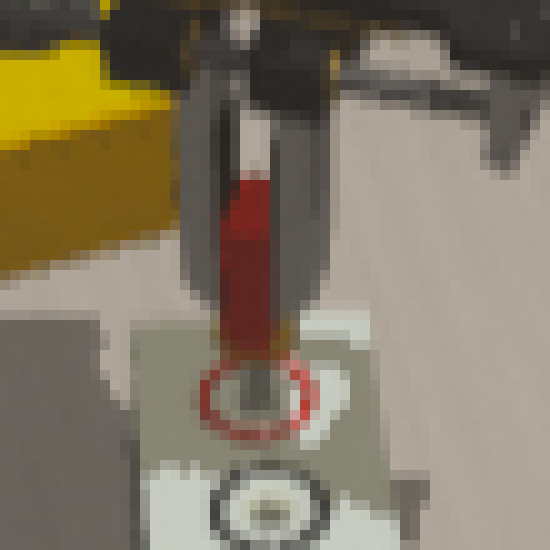

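The shank has entered the ring's centre with no force. I push on down.

Request:
play_rows --rows '[{"linear": [0, 0, 0.3], "spin": 0}, {"linear": [0, 0, 0.3], "spin": 0}, {"linear": [0, 0, 0.3], "spin": 0}, {"linear": [0, 0, 0.3], "spin": 0}, {"linear": [0, 0, 0], "spin": 0}, {"linear": [0, 0, 0], "spin": 0}]'

```text
time: 12.68
tool_pos: [0.5253, 0.0436, 0.104]
ee_rot: [-3.141, 0.0, 1.054]
wrist_force: [-0.7, -0.5, -1.9]
width: 0.0141
```

Request:
play_rows --rows '[{"linear": [0, 0, 0.3], "spin": 0}, {"linear": [0, 0, 0.3], "spin": 0}, {"linear": [0, 0, 0.3], "spin": 0}, {"linear": [0, 0, 0.2], "spin": 0}, {"linear": [0, 0, 0], "spin": 0}, {"linear": [0, 0, 0], "spin": 0}]'

```text
time: 13.18
tool_pos: [0.5254, 0.0436, 0.0932]
ee_rot: [-3.141, 0.0, 1.054]
wrist_force: [-0.7, 0.9, -0.9]
width: 0.0136
```

Request:
play_rows --rows '[{"linear": [0, 0, 0.15], "spin": 0}, {"linear": [0, 0, 0.15], "spin": 0}, {"linear": [0, 0, 0], "spin": 0}, {"linear": [0, 0, 0], "spin": 0}, {"linear": [0, 0, 0], "spin": 0}]'

```text
time: 13.6
tool_pos: [0.5255, 0.0436, 0.0904]
ee_rot: [-3.141, 0.0, 1.054]
wrist_force: [-0.1, 0.1, -0.4]
width: 0.0139
```

Request:
play_rows --rows '[{"linear": [0, 0, 0.1], "spin": 0}, {"linear": [0, 0, 0], "spin": 0}, {"linear": [0, 0, 0], "spin": 0}, {"linear": [0, 0, 0], "spin": 0}]'

```text
time: 13.93
tool_pos: [0.5257, 0.0437, 0.0896]
ee_rot: [3.141, -0.0, 1.054]
wrist_force: [-0.9, 0.7, -0.3]
width: 0.0136
```

Request:
play_rows --rows '[{"linear": [0, 0, 0.1], "spin": 0}, {"linear": [0, 0, 0.1], "spin": 0}, {"linear": [0, 0, 0], "spin": 0}, {"linear": [0, 0, 0], "spin": 0}, {"linear": [0, 0, 0], "spin": 0}]'

```text
time: 14.35
tool_pos: [0.5257, 0.0437, 0.0896]
ee_rot: [3.141, -0.001, 1.054]
wrist_force: [-3.2, -0.4, 8.4]
width: 0.0141
```

Contact at exactly the seated height (8 N). I relax the push, release and rise.

Request:
play_rows --rows '[{"linear": [0, 0, -0.15], "spin": 0}, {"linear": [0, 0, 0], "spin": 0}, {"linear": [0, 0, 0], "spin": 0}]'

```text
time: 14.6
tool_pos: [0.5257, 0.0437, 0.0896]
ee_rot: [3.141, -0.001, 1.054]
wrist_force: [-1.6, 0.9, 4.4]
width: 0.0139
```

Request:
play_rows --rows '[{"linear": [0, 0, 0], "spin": 0}, {"linear": [0, 0, 0], "spin": 0}, {"linear": [0, 0, 0], "spin": 0}, {"linear": [0, 0, 0], "spin": 0}, {"linear": [0, 0, 0], "spin": 0}, {"linear": [0, 0, 0], "spin": 0}]' --claw 4

```text
time: 15.1
tool_pos: [0.5255, 0.0436, 0.0888]
ee_rot: [-3.141, 0.0, 1.054]
wrist_force: [0.7, -0.0, -0.5]
width: 0.04
```

Request:
play_rows --rows '[{"linear": [0, 0, -1], "spin": 0}, {"linear": [0, 0, -2], "spin": 0}, {"linear": [0, 0, -2], "spin": 0}, {"linear": [0, 0, -2], "spin": 0}, {"linear": [0, 0, -2], "spin": 0}, {"linear": [0, 0, -1], "spin": 0}, {"linear": [0, 0, 0], "spin": 0}, {"linear": [0, 0, 0], "spin": 0}]'

```text
time: 15.77
tool_pos: [0.5258, 0.0436, 0.1894]
ee_rot: [3.141, -0.001, 1.054]
wrist_force: [0.3, 0.1, -0.4]
width: 0.0401
```

```bash
python3 go.py .4940 .2250 .15
python3 - <<'E'
from bench import robot, eyes, finder
from h import *
s=eyes.snapshot('side');f=s['frame']
cv2.imwrite('pics/j.png',cv2.resize(f[125:215,250:350],None,fx=7,fy=6.6,interpolation=cv2.INTER_CUBIC)[:,:,::-1])
f0=cv2.imread('pics/side0.png')[:,:,::-1]
# cap seen in the start side image: predicted top-face ellipse for candidates
c=np.linspace(0,6.28,40)
for x,y in [(.4925,.2263),(.4942,.2251)]:
    P=proj(s,np.c_[x+.02*np.cos(c),y+.02*np.sin(c),0*c+.106]);print(x,y,P.min(0),P.max(0))
    print([ (i,np.round(proj(s,[[x,y,i]])[0],1).tolist()) for i in (.106,.096,.07)])
for v in range(137,160): print(v,' '.join('%d,%d,%d'%tuple(f0[v,u]) for u in range(272,292)))
E
```

```text
t 15.77 pos [0.5258 0.0436 0.1894] yaw 1.0536 w 0.0401 F [ 0.3   0.11 -0.39]
tool shift cm [ 14.19 -11.74   3.94]
0.4925 0.2263 [275.21106018 139.99068173] [288.28057277 148.37931037]
[(0.106, [281.7, 144.1]), (0.096, [281.9, 146.7]), (0.07, [282.3, 153.1])]
0.4942 0.2251 [275.82785652 140.1521215 ] [288.90127999 148.54718282]
[(0.106, [282.4, 144.3]), (0.096, [282.5, 146.8]), (0.07, [283.0, 153.2])]
137 158,148,137 158,149,137 159,149,138 158,149,138 159,150,139 160,151,139 160,150,140 161,152,141 159,150,140 159,149,139 159,150,139 159,149,138 159,150,140 160,152,140 161,152,140 161,152,140 162,151,140 162,152,140 162,152,140 162,152,141
138 158,149,138 158,149,139 159,149,139 158,148,138 159,150,139 159,150,139 160,150,140 161,151,141 160,150,140 160,150,139 159,150,139 159,149,138 158,149,138 160,152,140 162,152,141 162,153,141 162,152,141 161,152,140 162,152,141 162,152,141
139 157,148,137 158,148,138 159,149,138 158,149,138 158,149,138 158,150,138 160,150,139 161,151,140 161,151,141 160,150,139 158,149,138 159,150,139 158,150,139 160,151,140 161,152,140 162,152,140 162,152,141 
[... 3340 characters left out ...]
,54 63,61,56 63,62,56 69,67,61 70,67,61 70,67,63 68,66,62 77,76,72 72,71,67 64,61,58 98,89,60 186,160,0 187,162,0
157 186,157,0 184,156,0 154,125,0 127,95,22 83,67,36 57,54,50 67,64,61 58,56,52 59,57,54 62,60,56 66,63,59 62,60,57 73,72,68 71,69,65 67,65,61 61,58,54 73,65,43 142,124,14 186,161,0 186,161,0
158 186,158,0 187,159,0 184,157,0 157,127,0 141,117,13 66,57,41 53,50,47 56,53,50 57,55,51 63,60,56 67,65,61 63,60,56 62,59,56 57,55,51 54,51,45 80,69,41 141,121,16 187,161,0 187,163,0 186,162,0
159 187,158,0 187,159,0 187,160,0 187,159,0 182,156,0 137,116,16 125,108,27 79,65,39 59,54,43 59,54,44 54,51,47 55,52,46 64,58,45 90,81,38 130,114,24 145,124,7 187,161,0 186,161,0 186,162,0 186,162,0
```

View pics/j.png

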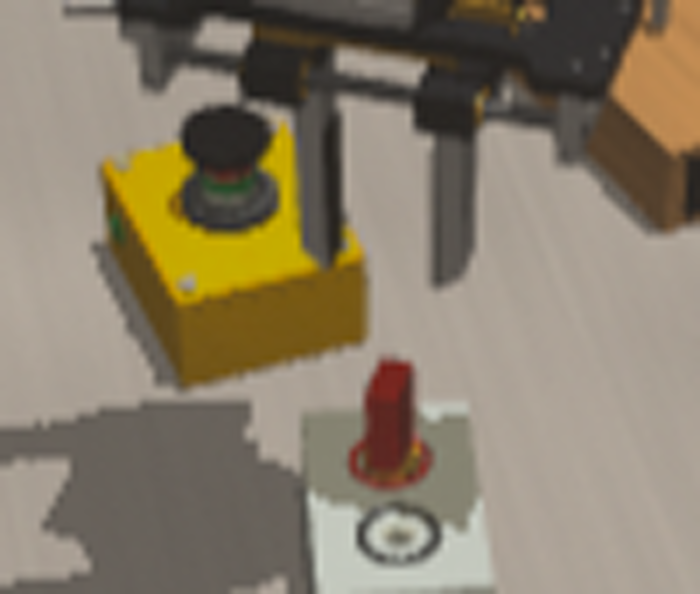

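The pin is upright with its collar on the red ring. Now close the fingers and go above the plunger, aiming at (0.4935, 0.225).

Request:
play_rows --rows '[{"linear": [0.8, -0.67, 0], "spin": 0}, {"linear": [1.6, -1.33, 0], "spin": 0}, {"linear": [2, -1.66, 0], "spin": 0}, {"linear": [2, -1.66, 0], "spin": 0}, {"linear": [2, -1.66, 0], "spin": 0}, {"linear": [2, -1.66, 0], "spin": 0}, {"linear": [1.8, -1.5, 0], "spin": 0}, {"linear": [1.2, -1, 0], "spin": 0}, {"linear": [0.77, -0.64, 0], "spin": 0}, {"linear": [0, 0, 0], "spin": 0}, {"linear": [0, 0, 0], "spin": 0}, {"linear": [0, 0, 0], "spin": 0}]' --claw 0

```text
time: 16.82
tool_pos: [0.4932, 0.2243, 0.1884]
ee_rot: [-3.141, 0.001, 1.053]
wrist_force: [-0.6, -0.9, 0.3]
width: 0.0006
```

Request:
play_rows --rows '[{"linear": [0, 0, 1], "spin": 0}, {"linear": [0, 0, 1.5], "spin": 0}, {"linear": [0, 0, 1.5], "spin": 0}, {"linear": [0, 0, 0.8], "spin": 0}, {"linear": [0, 0, 0], "spin": 0}, {"linear": [0, 0, 0], "spin": 0}, {"linear": [0, 0, 0], "spin": 0}, {"linear": [0, 0, 0], "spin": 0}]'

```text
time: 17.48
tool_pos: [0.494, 0.2251, 0.1422]
ee_rot: [3.14, -0.002, 1.053]
wrist_force: [0.6, -0.7, -0.1]
width: 0.0003
```

```bash
python3 go.py .4935 .2250 .125
cat > av.py <<'E'
from bench import robot, eyes
from h import *
import sys
P=[];F=[]
for i in range(int(sys.argv[1])):
    s=eyes.snapshot('side');o=robot.get_obs();P.append(o['tool_pos']);F.append(o['wrist_force'])
print(round(o['time'],2),'pos',np.round(np.mean(P,0),4),'F',np.round(np.mean(F,0),2),'sd',np.round(np.std(F,0),2))
if len(sys.argv)>2: cv2.imwrite(sys.argv[2],cv2.resize(s['frame'][125:185,255:315],None,fx=9,fy=9,interpolation=cv2.INTER_CUBIC)[:,:,::-1])
E
python3 av.py 12
```

```text
t 17.48 pos [0.494  0.2251 0.1422] yaw 1.0532 w 0.0003 F [ 0.61 -0.65 -0.06]
tool shift cm [-0.03 -0.04  1.72]
18.08 pos [0.4935 0.2251 0.1414] F [-0.33 -0.09 -0.07] sd [0.56 0.48 0.75]
```

Request:
play_rows --rows '[{"linear": [0, 0, 0.5], "spin": 0}, {"linear": [0, 0, 0.6], "spin": 0}, {"linear": [0, 0, 0.5], "spin": 0}, {"linear": [0, 0, 0.3], "spin": 0}, {"linear": [0, 0, 0], "spin": 0}, {"linear": [0, 0, 0], "spin": 0}, {"linear": [0, 0, 0], "spin": 0}, {"linear": [0, 0, 0], "spin": 0}]'

```text
time: 18.75
tool_pos: [0.4934, 0.2251, 0.1222]
ee_rot: [3.141, -0.0, 1.054]
wrist_force: [-0.1, 0.8, -0.5]
width: 0.0003
```

Request:
play_rows --rows '[{"linear": [0, 0, 0.1], "spin": 0}, {"linear": [0, 0, 0.1], "spin": 0}, {"linear": [0, 0, 0.1], "spin": 0}, {"linear": [0, 0, 0.1], "spin": 0}, {"linear": [0, 0, 0], "spin": 0}, {"linear": [0, 0, 0], "spin": 0}, {"linear": [0, 0, 0], "spin": 0}]'

```text
time: 19.33
tool_pos: [0.4935, 0.2251, 0.1184]
ee_rot: [3.141, -0.001, 1.054]
wrist_force: [-0.9, -0.3, 2.1]
width: 0.0006
```

```bash
python3 av.py 12
```

```text
19.93 pos [0.4934 0.2251 0.1182] F [0.01 0.1  2.62] sd [0.56 0.56 0.34]
```

Request:
play_rows --rows '[{"linear": [0, 0, 0.15], "spin": 0}, {"linear": [0, 0, 0.15], "spin": 0}, {"linear": [0, 0, 0.15], "spin": 0}, {"linear": [0, 0, 0.1], "spin": 0}, {"linear": [0, 0, 0], "spin": 0}, {"linear": [0, 0, 0], "spin": 0}, {"linear": [0, 0, 0], "spin": 0}]'

```text
time: 20.52
tool_pos: [0.4935, 0.2251, 0.1129]
ee_rot: [3.141, -0.001, 1.054]
wrist_force: [0.7, 0.3, 5.9]
width: 0.0006
```

```bash
python3 av.py 12
```

```text
21.12 pos [0.4934 0.2251 0.1129] F [-0.09 -0.13  5.14] sd [0.56 0.38 0.52]
```

Request:
play_rows --rows '[{"linear": [0, 0, 0.1], "spin": 0}, {"linear": [0, 0, 0.1], "spin": 0}, {"linear": [0, 0, 0.1], "spin": 0}, {"linear": [0, 0, 0], "spin": 0}, {"linear": [0, 0, 0], "spin": 0}, {"linear": [0, 0, 0], "spin": 0}]'

```text
time: 21.62
tool_pos: [0.4935, 0.2251, 0.1103]
ee_rot: [3.141, -0.001, 1.054]
wrist_force: [-0.9, -1.2, 6.3]
width: 0.0004
```

```bash
python3 av.py 20 pics/k.png
```

```text
22.62 pos [0.4935 0.2251 0.1103] F [-0.71 -0.3   6.64] sd [0.6  0.49 0.42]
```

View pics/k.png

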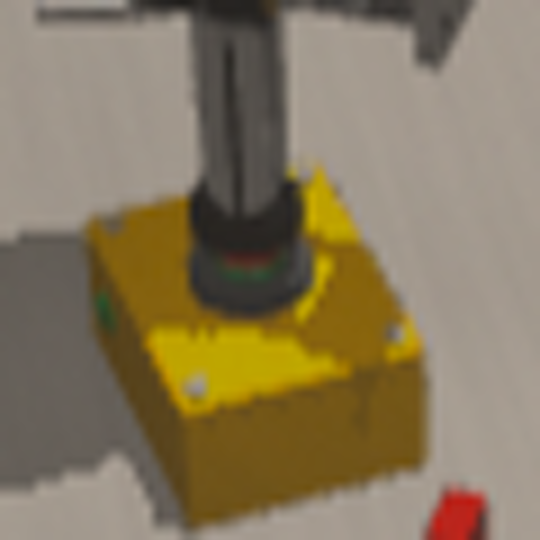

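The narrowed green band still shows at the rim below a thin red band; force and height both say about 9.5 mm. I trim by 0.4 mm, then hold.

Request:
play_rows --rows '[{"linear": [0, 0, 0.04], "spin": 0}, {"linear": [0, 0, 0], "spin": 0}, {"linear": [0, 0, 0], "spin": 0}, {"linear": [0, 0, 0], "spin": 0}, {"linear": [0, 0, 0], "spin": 0}, {"linear": [0, 0, 0], "spin": 0}, {"linear": [0, 0, 0], "spin": 0}, {"linear": [0, 0, 0], "spin": 0}, {"linear": [0, 0, 0], "spin": 0}, {"linear": [0, 0, 0], "spin": 0}, {"linear": [0, 0, 0], "spin": 0}, {"linear": [0, 0, 0], "spin": 0}]'

```text
time: 23.62
tool_pos: [0.4934, 0.2251, 0.1099]
ee_rot: [3.141, -0.001, 1.054]
wrist_force: [-1.9, 0.1, 6.7]
width: 0.0006
```

Request:
play_rows --rows '[{"linear": [0, 0, 0], "spin": 0}, {"linear": [0, 0, 0], "spin": 0}, {"linear": [0, 0, 0], "spin": 0}, {"linear": [0, 0, 0], "spin": 0}, {"linear": [0, 0, 0], "spin": 0}, {"linear": [0, 0, 0], "spin": 0}, {"linear": [0, 0, 0], "spin": 0}, {"linear": [0, 0, 0], "spin": 0}, {"linear": [0, 0, 0], "spin": 0}, {"linear": [0, 0, 0], "spin": 0}, {"linear": [0, 0, 0], "spin": 0}, {"linear": [0, 0, 0], "spin": 0}]'

```text
time: 24.62
tool_pos: [0.4935, 0.2251, 0.1099]
ee_rot: [3.141, -0.001, 1.054]
wrist_force: [-1.0, 0.5, 7.3]
width: 0.0006
```

```bash
python3 av.py 24; python3 -c "
from bench import robot;print(robot.close_job())"
```

```text
25.82 pos [0.4935 0.2251 0.1099] F [-0.7  -0.41  6.5 ] sd [0.45 0.59 0.5 ]
the job is handed in; nothing more can be done
None
```

The pin is in the red-ringed socket and released, and I handed the job in at 25.8 s with the fingers still holding the plunger about 10 mm down.

- **Pin:** it met firm contact (8 N) at exactly the height for fully home. A side picture after release shows it upright with its collar on the red ring.
- **Plunger:** pressed only after the pin was in, and held there for more than 3 s.
    - **Depth:** fingertip height says 10.1 mm down. The mean push of 6.5 N against the nominal 7 N suggests nearer 9 mm, about 1 mm less.
    - **Green band:** the last picture, taken just before a final 0.4 mm trim, shows the band partly sunk in the rim.
- **Not checked:** the arm hid the pin and its socket from the top camera, so the pin was checked only from the side. I did not compare the bystanders' positions before and after, but no unexpected contact force was seen.

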